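Lock the trolley wheel with its hitch pin

TASK

Take the orange-gripped hitch pin out of the grey block and push it from above through the cross hole in the end of the trolley's axle until its collar sits fully home, feeling for the hole rather than forcing the pin. Then swing the pin's sprung brass loop down over the axle end until it snaps shut. Leave the blue-gripped spare pin standing in the block.

Things in the scene. Friction and masses are not known exactly. Their poses are not given: they have to be found in the camera images.
- carrier: Fixed blue steel wheel carrier: 191 x 90 x 8 mm base, upright plate, black wheel (76 mm across, top 108 mm above table, yellow hub disc), bare steel axle sticking out along its +x. Origin: on the table below hole_out; x outward along the axle, z up. The washer on the wheel ends at x = -60 mm, the base at +29 mm. Over 45 N on any of it is forcing.
- hole_out (a point): Where the mouth of the axle's vertical through hole (12 mm, chamfer 1 mm; flat top 80 mm above the table) would be with the axle drawn fully out; axes as carrier. The axle has been shoved in by an unmeasured 4 to 20 mm, so the true hole lies that far toward the wheel (carrier -x; same y, z): feel or look for it. The axle slides under some 8 N of push along x.
- axle_end_out (a point): Centre of the axle's free end face if the axle were drawn fully out: 22 mm out from hole_out, 70 mm above the table; the true end is in by the same 4 to 20 mm as the hole, always 22 mm out from it. The axle's end part, 40 mm long, is a square steel bar 24 mm wide (y), 20 mm high; behind it the axle is round, 20 mm.
- pin_grip (a point): Centre of the hitch pin's orange grip, 18 x 16 x 30 mm (x, y, z); grasp across y. Under it: loop hinge 18 mm below, steel collar (18 mm wide) with its underside 25 mm below, then a 10 mm shank 28 mm long. z up along the pin; the open loop points to pin +x. Starts upright in the grey block, collar on its top. About 0.15 kg.
- pin_tip (a point): Centre of the pin's flat lower tip, on the pin's axis, 53 mm below pin_grip; the tip is 8.4 mm wide and widens to the 10 mm shank over 3 mm. With the collar home on the axle it is 52 mm above the table, 28 mm below the axle's top. Axes as pin_grip.
- loop_bar (a point): Middle of the crossbar of the pin's brass wire loop: a U of 4 mm wire, 34 mm wide along pin y, crossbar 42 mm from its hinge. The hinge axis lies along pin y through the pin's axis, 7 mm above the collar's underside.
- loop (a joint): Loop angle: 0 open and level, crossbar toward pin +x; 1.5 shut, hanging down round the axle. Over-centre spring: about 4 N down on the crossbar starts it, falling to nothing at 0.6 rad, after which it snaps shut by itself and stays. It passes only over the axle's free end, so pin +x must point along carrier +x.
- pinblock: Fixed grey block, 64 x 136 x 40 mm (x, y, z), origin at the centre of its underside; upright 12 mm holes at y = +35 and -35 mm, one holding the hitch pin, the other the spare pin (either way round).
- spare_grip (a point): Centre of the blue grip (18 x 16 x 34 mm, upright) of the spare pin, which has no loop and stands in the block's other hole.
There are look-alikes about, which are no part of the job. Leave any green look-alike of the carrier alone.

How it is judged:
By the outcome, as a careful person would: the job done as asked, in the order asked, and still so for the second after the job is handed in, with the robot touching nothing.
It also fails if it takes over 67 s, if anything falls off the work surface, if the arm or the gripper's body presses on something with over 40 N, if the wrist force passes 120 N, or if a joint passes its speed limit or range.

ROBOT

A 6-joint arm with a two-finger parallel gripper is mounted at the origin on the work surface. World frame = base frame: x ahead of the robot, y to its left, z up, the work surface at z = 0. Lengths are in m, angles in rad, forces in N, time in s.
With the tool pointing down it reaches from about 0.375 to 0.9 m from the base axis. Payload 3.1 kg.
Tool frame: the origin (TCP) lies at the very end of the fingers, on their centre line; the grasp point (between the pads) lies 19 mm behind it (grip_depth is the distance from the TCP to the grasp point, in m); z points along the fingers, y is the line along which they close (so a half turn about z gives the same grasp; the last joint's range is limited). The gripper opens to 85 mm and grips with 20 to 120 N. Pads are 22 mm wide; open, the fingers measure 114 mm over their backs; the gripper's body (76 mm by 85 mm) begins 54 mm behind the grasp point. The pads swing forward as they close: fully open they stand 13 mm farther back than shut.
Start: joints at [-1.417, 0.527, 1.433, -0, 1.181, -0.178], TCP at [0.204, -0.591, 0.231] pointing down, gripper open.
Joint ranges: [-3.08, 3.08], [-0.75, 2.2], [0.22, 2.44], [-1.43, 4.57], [0, 2.65], [-2.85, 2.85]. Speed limits (rad/s): [2.79, 2.79, 3.14, 3.14, 3.14, 3.14].

INTERFACE

Orientations are given as a unit quaternion [x, y, z, w].
In Python, from station import * gives the robot as it stands.
- The arm moves only by the tool apply_moves, never from a script. Its argument "plan" is a list of rows, each a list of 7 numbers: the shift along the tool's x, y, z in m, then the turn, a rotation vector about the tool's x, y, z in rad, then the gripper command: -1 is fully open, 1 is shut, values between are in proportion. In form: [[dx, dy, dz, wx, wy, wz, jaw], ...]. A call has 1 to 8 rows; each row shifts and turns the commanded pose from where the row before left it, along the tool's axes as they then stand; what a row does not reach is not made up. A row lasts 1/8 s, in which the tool goes at most 62.5 mm and 10.7 degrees, less where a joint would pass 70% of its speed; a pose out of reach is approached as far as the arm can. A call is refused whole if a number of a shift passes 0.0625 or a number of a turn 0.188, either way. A call with a gripper value outside its range is refused whole. The fingers move at their own pace and stop on an object; "force" is the grip in N (left out, the last holds). Time passes only in rows, so rows that do not move let the fingers close. It gives the time, the measured TCP pose, the force, the opening and the grip force at its end, in the units of the state.
- sense(): the state, without advancing time (a new reading comes with each control period).
- snapshot(name): name is "side" or "top"; returns the picture (420x560x3 uint8, red, green, blue); there is no depth.
- calibration(name): a dict with "camera_matrix" (3x3 intrinsics, pixels), "k1" (the pictures are not rectified: a ray, as slopes to the right and down, at radius r is drawn at 1 + k1 r^2 times it, then the intrinsics apply), "R" (3x3) and "t" (3): a world point X has camera coordinates R X + t. Camera axes: x right, y down, z forward; pixel columns grow to the right and rows downward; lengths in m; the calibration is good to about 2 mm. A picture is of the moment at which its call begins. calibration takes no time and is no camera call.
- sign_off(): hands the job in; it is judged then, once.
The state is a dict: "t": time; "q": joint angles; "qd": joint speeds; "tau": joint torques, N m; "tcp_pos": TCP position; "tool_rot": TCP orientation; "force": force on the tool from outside, world axes, zero at the start; "ft_torque": the same for the moment, N m; "finger_gap": opening from 0.0 (shut) to 1.0 (fully open); "gripper_force": force on a finger pad.
Only numpy, scipy, OpenCV 4.12 (cv2) and the standard library are available. Lean on these libraries where they do the work, as an engineer would, in place of code of your own. Each camera call takes 0.05 s, during which the arm holds its last target. There are 200 camera calls.

## Working session

There is one attempt and no reset: what is moved stays moved. The work goes in short steps, Python scripts to look and compute and a tool call to move; the robot and the scene stay as the last step left them, time stands still between calls to the robot, and variables do not carry over. Pictures are saved under pics/ and viewed, at most 10 in all, crops included, and the job is handed in when it is done.

Besides the shell and the picture viewer there is one more tool, called after "Request:" as name(argument=value, ...), one argument or row to a line, values as JSON. apply_moves: Moves the arm, as the interface text tells. Its arguments: {"type":"object","properties":{"plan":{"type":"array"},"force":{"type":"number"}},"required":["plan"]}

```bash
ls; mkdir -p pics; cat > h.py <<'E'
from station import *
import numpy as np, cv2
def ray(name,uv):
    c=calibration(name);K=np.array(c["camera_matrix"],float);R=np.array(c["R"]);t=np.array(c["t"])
    D=np.array([c["k1"],0,0,0],float)
    # invert d = u(1+k1 r^2)
    p=(np.linalg.inv(K)@np.array([uv[0],uv[1],1.]))[:2];u=p.copy()
    for _ in range(30): u=p/(1+c["k1"]*(u@u))
    return -R.T@t, R.T@np.array([u[0],u[1],1.])
def onz(name,uv,z):
    o,d=ray(name,uv);return o+d*(z-o[2])/d[2]
def tri(a,b):
    o1,d1=ray("side",a);o2,d2=ray("top",b)
    d1=d1/np.linalg.norm(d1);d2=d2/np.linalg.norm(d2)
    s=np.linalg.lstsq(np.c_[d1,-d2],o2-o1,rcond=None)[0]
    p,q=o1+s[0]*d1,o2+s[1]*d2
    return (p+q)/2,np.linalg.norm(p-q)
def proj(name,X):
    c=calibration(name);x=np.array(c["R"])@np.array(X)+np.array(c["t"]);u=x[:2]/x[2]
    u=u*(1+c["k1"]*(u@u));return (np.array(c["camera_matrix"])@np.r_[u,1])[:2]
def snap(name,fn=None):
    im=cv2.cvtColor(np.asarray(snapshot(name)),cv2.COLOR_RGB2BGR)
    if fn: cv2.imwrite("pics/"+fn,im)
    return im
E
python3 - <<'E'
from h import *
snap("side","s0.png");snap("top","t0.png")
for n in("side","top"):
    c=calibration(n);print(n,c)
print(sense())
E
```

```text
pics
side {'camera_matrix': array([[387.61311343,   0.        , 284.40422443],
       [  0.        , 387.61311343, 215.45850106],
       [  0.        ,   0.        ,   1.        ]]), 'k1': -0.057787558624433064, 'R': array([[ 0.94297502, -0.33280766,  0.00609704],
       [-0.20150312, -0.58532539, -0.78536022],
       [ 0.26494265,  0.7393465 , -0.61900901]]), 't': array([-0.44596928,  0.19575715,  0.59443906])}
top {'camera_matrix': array([[451.19252342,   0.        , 280.82139751],
       [  0.        , 451.19252342, 206.51046284],
       [  0.        ,   0.        ,   1.        ]]), 'k1': -0.13063237033608188, 'R': array([[-5.08327394e-04, -9.99767976e-01,  2.15345160e-02],
       [-9.83448292e-01, -3.40200540e-03, -1.81157067e-01],
       [ 1.81188295e-01, -2.12701701e-02, -9.83218379e-01]]), 't': array([0.04353585, 0.4987544 , 0.84379195])}
{'t': 0.1, 'q': array([-1.41749527e+00,  5.28376453e-01,  1.43378364e+00, -2.43628625e-05,
        1.18139087e+00, -1.78480121e-01]), 'qd': array([ 0.00014472, -0.00182315, -0.00132787,  0.00193146, -0.00024019,
        0.00034371]), 'tau': array([-3.42515777e-04, -4.43304563e+01, -1.78586751e+01, -2.67773839e-04,
        3.90495712e-03,  7.12600155e-06]), 'tcp_pos': array([ 0.20351262, -0.59025421,  0.23042646]), 'tool_rot': array([ 9.86270444e-01,  1.65135252e-01,  1.06272009e-06, -9.79217998e-04]), 'force': array([ 0.0441043 , -0.28998179,  0.32551662]), 'ft_torque': array([-0.00780761,  0.07645451,  0.00373415]), 'gripper_force': 0.0, 'finger_gap': 1.0004033101436427}
```

View pics/s0.png

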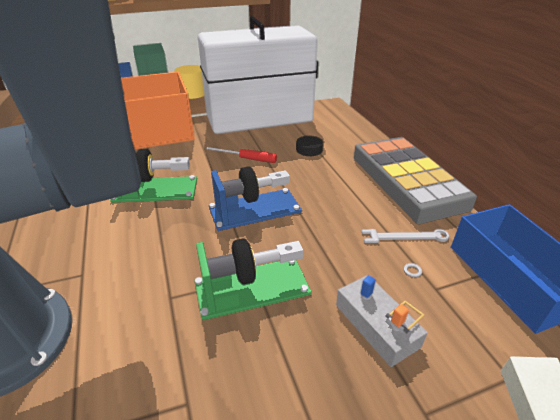

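View pics/t0.png

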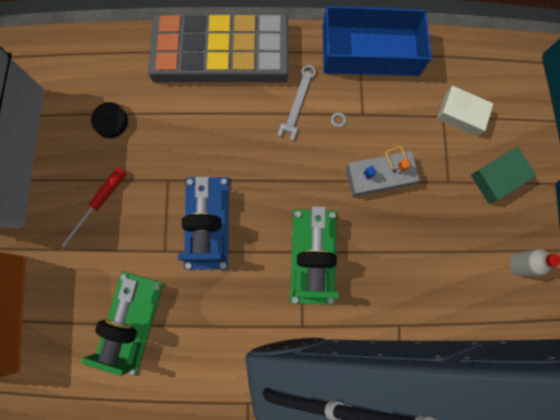

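Side view: blue carrier at (255,195), two green look-alikes at (250,280) and (155,180). The pin block is at (380,320), with the orange grip and brass loop at (400,315) and the blue spare at (368,286). In the top view these are the carrier at (205,222), the orange grip at (404,164) and the spare at (370,172). I'll use the only blue carrier and the only orange-gripped pin with a loop. An enlarged crop will confirm both.

```bash
python3 - <<'E'
from h import *
s=cv2.imread("pics/s0.png");t=cv2.imread("pics/t0.png")
def cr(im,x,y,w,h,f): return cv2.resize(im[y:y+h,x:x+w],None,fx=f,fy=f,interpolation=cv2.INTER_CUBIC)
a=np.hstack([cr(t,165,165,80,60,5),cr(t,345,140,80,60,5)])
b=np.hstack([cr(s,240,165,80,60,5),cr(s,345,270,80,60,5)])
cv2.imwrite("pics/c0.png",np.vstack([a,b]))
for n,im,box in(("side",s,(330,265,110,100)),("top",t,(340,140,90,60))):
    x,y,w,h=box;hsv=cv2.cvtColor(im[y:y+h,x:x+w],cv2.COLOR_BGR2HSV)
    for nm,lo,hi in(("or",(5,200,190),(13,255,255)),("blue",(105,150,60),(125,255,255)),("yel",(18,120,150),(32,255,255))):
        m=cv2.inRange(hsv,lo,hi);yy,xx=np.nonzero(m)
        if len(xx):print(n,nm,len(xx),xx.mean()+x,yy.mean()+y,xx.min()+x,xx.max()+x,yy.min()+y,yy.max()+y)
E
```

```text
side blue 192 367.4739583333333 286.1197916666667 361 374 276 296
side yel 90 412.5 312.65555555555557 390 423 301 328
top or 38 405.0263157894737 163.31578947368422 402 408 160 166
top blue 81 369.6666666666667 171.85185185185185 365 375 167 177
top yel 75 393.76 152.28 385 405 146 167
```

View pics/c0.png

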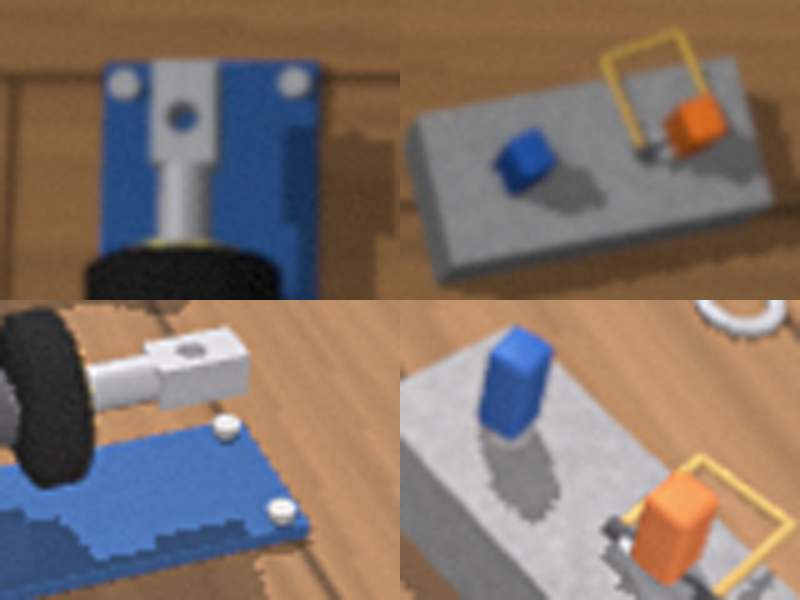

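The crop confirms both: the orange pin has the loop, and the axle belongs to the blue carrier. In the top picture the axle hole is at about (200.8,187.8), and in the side picture at about (277.6,174.8).

```bash
python3 - <<'E'
from h import *
np.set_printoptions(precision=4,suppress=True)
f=lambda x,y,ox,oy:(x/5-.4+ox,y/5-.4+oy)
T=lambda x,y:f(x,y,165,165); TB=lambda x,y:f(x-400,y,345,140); S=lambda x,y:f(x,y-300,240,165); SB=lambda x,y:f(x-400,y-300,345,270)
hs,ht=S(190,351),T(181,116)
print("hole top",onz("top",ht,.08),"side",onz("side",hs,.08),tri(hs,ht))
for n,p in(("end mid",T(184,62)),("end L",T(153,62)),("end R",T(217,62)),("back L",T(150,163)),("back R",T(213,165))): print(n,onz("top",p,.08))
print("side end far",onz("side",S(234,328),.08),"near",onz("side",S(248,360),.08),"back far",onz("side",S(145,345),.08))
print("base front top",onz("top",T(105,63),.008),onz("top",T(319,62),.008))
print("base corner side near",onz("side",S(308,525),.008),"far",onz("side",S(240,425),.008))
print("screws top",onz("top",T(124,85),.011),onz("top",T(294,82),.011))
# base screws of the whole base from top image: back pair
c=[onz("top",TB(*p),.04) for p in((417,117),(737,58),(772,200),(447,265))];print("block",np.array(c),np.mean(c,0))
print("loop corners top",[onz("top",TB(*p),.047) for p in((604,58),(682,32))])
print("loop corners side",[onz("side",SB(*p),.047) for p in((703,457),(792,523))])
print("loop bar mid",tri(np.mean([SB(703,457),SB(792,523)],0),np.mean([TB(604,58),TB(682,32)],0)))
# orange top-face
print("orange topface top",onz("top",TB(703,118),.08)," side",onz("side",SB(683,495),.08))
for n,fn,b in(("side","s0",(380,295,35,35)),("top","t0",(395,150,20,25))):
    x,y,w,h=b;im=cv2.imread(f"pics/{fn}.png")[y:y+h,x:x+w];hsv=cv2.cvtColor(im,cv2.COLOR_BGR2HSV)
    m=cv2.inRange(hsv,(4,170,150),(14,255,255));k=np.argwhere(m)[:,::-1]
    print(n,len(k),k.mean(0)+[x,y],k.min(0)+[x,y],k.max(0)+[x,y])
E
```

```text
hole top [0.528  0.1976 0.08  ] side [0.5257 0.1946 0.08  ] (array([0.5277, 0.1981, 0.0777]), np.float64(0.0016419966350675593))
end mid [0.5492 0.1972 0.08  ]
end L [0.5492 0.2091 0.08  ]
end R [0.5492 0.1845 0.08  ]
back L [0.5097 0.2089 0.08  ]
back R [0.509  0.1848 0.08  ]
side end far [0.5498 0.2061 0.08  ] near [0.5467 0.1799 0.08  ] back far [0.5089 0.2054 0.08  ]
base front top [0.5669 0.2418 0.008 ] [0.5675 0.1524 0.008 ]
base corner side near [0.5653 0.1511 0.008 ] far [0.5633 0.2337 0.008 ]
screws top [0.5568 0.2329 0.011 ] [0.5582 0.1623 0.011 ]
block [[ 0.59   -0.0925  0.04  ]
 [ 0.6169 -0.2274  0.04  ]
 [ 0.5565 -0.2384  0.04  ]
 [ 0.5285 -0.1028  0.04  ]] [ 0.573  -0.1653  0.04  ]
loop corners top [array([ 0.6139, -0.1692,  0.047 ]), array([ 0.6255, -0.2025,  0.047 ])]
loop corners side [array([ 0.6139, -0.1692,  0.047 ]), array([ 0.6254, -0.2005,  0.047 ])]
loop bar mid (array([ 0.6193, -0.1856,  0.0478]), np.float64(0.0001811342923971809))
orange topface top [ 0.5794 -0.1989  0.08  ]  side [ 0.5792 -0.2002  0.08  ]
side 146 [398.2329 317.6918] [392 310] [407 325]
top 58 [404.7931 163.2931] [401 159] [409 167]
```

The carrier's yaw is about 0. The hole is at about (0.5275, 0.197), which puts the axle about 10.5 mm in. The pin is at about (0.5795, -0.1993) with yaw about 0.335, which the tool already matches (heading 0.332). The bottle on the way is about 0.12 m high, so I'll keep high over it.

Request:
apply_moves(
  plan=[
    [0.048,-0.025,-0.01,0,0,0,-0.18],
    [0.048,-0.025,-0.01,0,0,0,-0.18],
    [0.048,-0.025,0,0,0,0,-0.18],
    [0.048,-0.025,0,0,0,0,-0.18],
    [0.048,-0.025,0,0,0,0,-0.18],
    [0.048,-0.025,0,0,0,0,-0.18],
    [0.048,-0.025,0,0,0,0,-0.18],
    [0.048,-0.025,0.01,0,0,0,-0.18],
  ],
  force=40,
)

```text
t: 1.1
tcp_pos: [0.5029, -0.2756, 0.2416]
tool_rot: [0.986, 0.165, 0.001, 0.001]
force: [0.4, 0.0, 0.3]
finger_gap: 0.592
gripper_force: 0.0
```

Request:
apply_moves(
  plan=[
    [0.048,-0.024,0.02,0,0,0,-0.18],
    [0.048,-0.024,0.03,0,0,0,-0.18],
    [0,0,0.02,0,0,0,-0.18],
    [0,0,0,0,0,0,-0.18],
    [0,0,0,0,0,0,-0.18],
  ],
)

```text
t: 1.72
tcp_pos: [0.5767, -0.2007, 0.1718]
tool_rot: [0.986, 0.165, 0.0, 0.0]
force: [0.1, 0.4, -0.0]
finger_gap: 0.588
gripper_force: 0.0
```

Request:
apply_moves(
  plan=[
    [0.003,0,0.04,0,0,0,-0.18],
    [0,0,0.035,0,0,0,-0.18],
    [0,0,0,0,0,0,-0.18],
    [0,0,0,0,0,0,-0.18],
  ],
)

```text
t: 2.22
tcp_pos: [0.5804, -0.2003, 0.0981]
tool_rot: [0.986, 0.165, 0.001, 0.001]
force: [-0.1, -0.1, 1.3]
finger_gap: 0.589
gripper_force: 0.0
```

```bash
python3 - <<'E'
from h import *
s=snap("side");t=snap("top")
def cr(im,x,y,w,h,f): return cv2.resize(im[y:y+h,x:x+w],None,fx=f,fy=f,interpolation=cv2.INTER_CUBIC)
cv2.imwrite("pics/c1.png",np.hstack([cr(s,340,240,100,120,4),cr(t,355,110,100,120,4)]))
p=sense()["tcp_pos"];print(p,proj("side",p),proj("top",p))
E
```

```text
[ 0.58074776 -0.20015268  0.09849999] [404.74245825 299.92269191] [408.56917022 159.90948099]
```

View pics/c1.png

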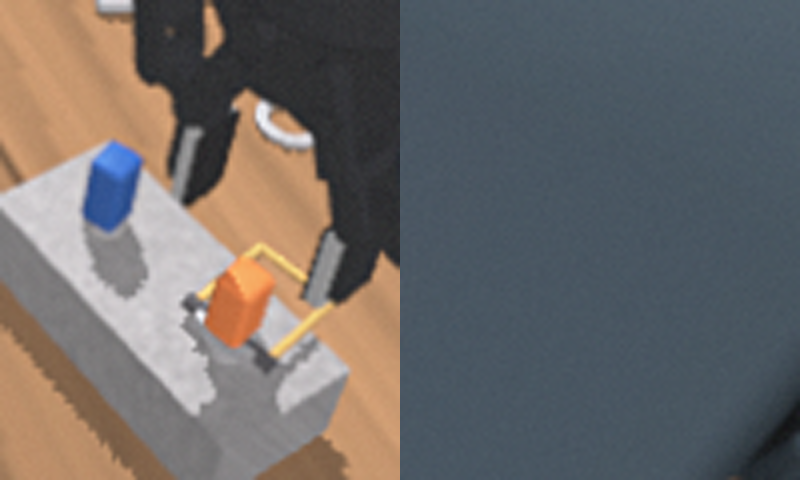

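The side view shows the open fingers above and on both sides of the orange grip at about (400,315), with the tips near (388,290) and (422,315). This fits the projected TCP at (405,300), so I'll descend and grasp above the hinge bosses.

Request:
apply_moves(
  plan=[
    [-0.001,-0.001,0.015,0,0,0,-0.18],
    [0,0,0.015,0,0,0,-0.18],
    [0,0,0.012,0,0,0,-0.18],
    [0,0,0,0,0,0,-0.18],
    [0,0,0,0,0,0,1],
    [0,0,0,0,0,0,1],
    [0,0,0,0,0,0,1],
    [0,0,0,0,0,0,1],
  ],
  force=60,
)

```text
t: 3.32
tcp_pos: [0.5787, -0.1988, 0.0548]
tool_rot: [0.986, 0.165, 0.001, 0.0]
force: [-0.4, 0.1, 2.2]
finger_gap: 0.174
gripper_force: 59.0
```

Request:
apply_moves(
  plan=[
    [0,0,0,0,0,0,1],
    [0,0,-0.015,0,0,0,1],
    [0,0,-0.02,0,0,0,1],
    [0,0,-0.03,0,0,0,1],
    [0,0,-0.03,0,0,0,1],
    [0,0,0,0,0,0,1],
    [0,0,0,0,0,0,1],
  ],
)

```text
t: 4.2
tcp_pos: [0.5772, -0.1978, 0.1487]
tool_rot: [0.986, 0.165, -0.001, -0.001]
force: [0.1, 0.3, -2.0]
finger_gap: 0.176
gripper_force: 59.3
```

Request:
apply_moves(
  plan=[
    [0,0,-0.01,0,0,0.166,1],
    [0,0,-0.01,0,0,0.166,1],
    [-0.007,-0.05,0,0,0,0,1],
    [-0.007,-0.05,0,0,0,0,1],
    [-0.007,-0.05,0,0,0,0,1],
    [-0.007,-0.05,0,0,0,0,1],
    [-0.007,-0.05,0,0,0,0,1],
    [-0.007,-0.05,0,0,0,0,1],
  ],
)

```text
t: 5.2
tcp_pos: [0.5345, 0.1031, 0.1677]
tool_rot: [1.0, -0.0, -0.002, -0.0]
force: [1.1, 0.8, -0.9]
finger_gap: 0.174
gripper_force: 59.3
```

Request:
apply_moves(
  plan=[
    [-0.008,-0.05,0,0,0,0,1],
    [0,-0.04,0,0,0,0,1],
    [0,0,0,0,0,0,1],
    [0,0,0,0,0,0,1],
  ],
)

```text
t: 5.7
tcp_pos: [0.5273, 0.1912, 0.1681]
tool_rot: [1.0, 0.0, -0.002, 0.0]
force: [0.2, -1.4, -1.6]
finger_gap: 0.174
gripper_force: 59.4
```

```bash
python3 - <<'E'
from h import *
print(sense())
E
```

```text
{'t': 5.7, 'q': array([ 1.48862296e-01,  5.25851454e-01,  1.65531770e+00, -5.25132441e-04,
        9.63534542e-01,  1.71959964e+00]), 'qd': array([-0.02541103, -0.00980658, -0.00226306,  0.00110992,  0.00094649,
        0.00203755]), 'tau': array([ 7.93937221e-01, -4.14703774e+01, -1.47265130e+01,  4.35884111e-02,
        9.18472579e-04,  8.68766911e-04]), 'tcp_pos': array([0.52727247, 0.19118792, 0.16805149]), 'tool_rot': array([ 9.99998751e-01,  1.79653020e-04, -1.50638344e-03,  4.43666913e-04]), 'force': array([ 0.19608463, -1.43972251, -1.60202264]), 'ft_torque': array([-0.00413962,  0.02968951,  0.03453917]), 'gripper_force': 59.42005455493927, 'finger_gap': 0.17417079514181183}
```

Request:
apply_moves(
  plan=[
    [0,-0.006,0.018,0,0,0,1],
    [0,0,0.018,0,0,0,1],
    [0,0,0,0,0,0,1],
    [0,0,0,0,0,0,1],
  ],
)

```text
t: 6.2
tcp_pos: [0.5287, 0.1966, 0.1335]
tool_rot: [1.0, -0.001, -0.0, 0.0]
force: [0.6, -0.7, -0.8]
finger_gap: 0.174
gripper_force: 59.4
```

```bash
python3 - <<'E'
from h import *
s=snap("side");t=snap("top")
def cr(im,x,y,w,h,f): return cv2.resize(im[y:y+h,x:x+w],None,fx=f,fy=f,interpolation=cv2.INTER_CUBIC)
cv2.imwrite("pics/c2.png",np.hstack([cr(s,240,130,80,100,6),cr(t,165,130,50,100,6)]))
p=sense()["tcp_pos"];print(p)
tip=p-[0,0,.0428]
for n,o in(("side",(240,130)),("top",(165,130))): print(n,[(proj(n,x)-o+.4)*6 for x in(tip,[tip[0],tip[1],.08],[.5275,.197,.08],[.5495,.197,.08])])
E
```

```text
[0.52896879 0.19710574 0.13401066]
side [array([234.39412644, 239.19623723]), array([234.4853417 , 266.08967323]), array([230.68772693, 266.95074806]), array([288.61502589, 256.37105943])]
top [array([213.52607506, 338.29490472]), array([218.92894674, 346.25272915]), array([219.10624665, 350.76155942]), array([221.43551063, 283.55855032])]
```

View pics/c2.png

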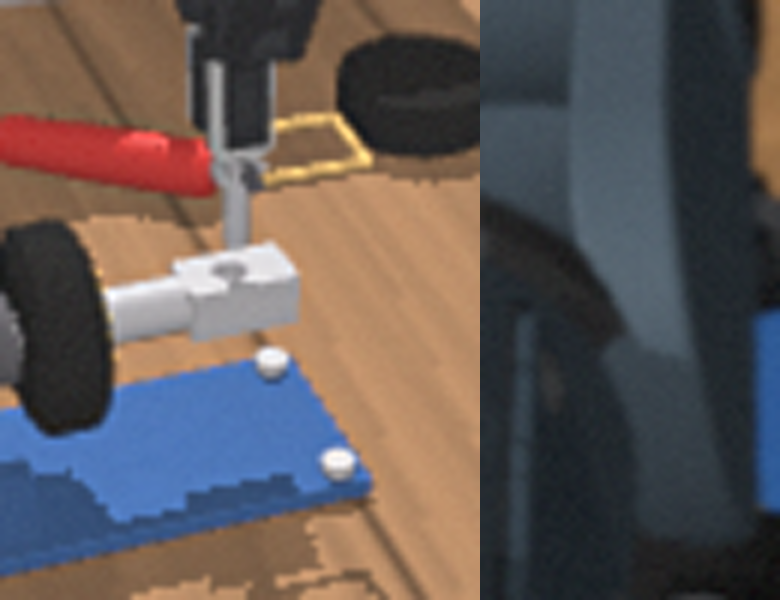

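In the side crop the pin tip is at (237,245) and the hole centre at (230,270). The pin would land about 2.5 mm too far outward, so I'll shift it inward and then go down gently.

Request:
apply_moves(
  plan=[
    [-0.0024,0,0.006,0,0,0,1],
    [0,0,0.004,0,0,0,1],
    [0,0,0.002,0,0,0,1],
    [0,0,0.002,0,0,0,1],
    [0,0,0,0,0,0,1],
  ],
)

```text
t: 6.92
tcp_pos: [0.5259, 0.1976, 0.1191]
tool_rot: [1.0, -0.0, -0.0, 0.0]
force: [-0.0, -0.2, -2.0]
finger_gap: 0.171
gripper_force: 59.4
```

Request:
apply_moves(
  plan=[
    [0,0,0.002,0,0,0,1],
    [0,0,0.002,0,0,0,1],
    [0,0,0,0,0,0,1],
  ],
)

```text
t: 7.3
tcp_pos: [0.5257, 0.1975, 0.1151]
tool_rot: [1.0, -0.0, -0.0, 0.0]
force: [-0.9, -0.2, -1.6]
finger_gap: 0.173
gripper_force: 59.4
```

Request:
apply_moves(
  plan=[
    [0,0,0.003,0,0,0,1],
    [0,0,0.003,0,0,0,1],
    [0,0,0.003,0,0,0,1],
    [0,0,0,0,0,0,1],
  ],
)

```text
t: 7.8
tcp_pos: [0.5256, 0.1975, 0.1059]
tool_rot: [1.0, -0.0, -0.0, 0.0]
force: [0.9, -0.5, -1.6]
finger_gap: 0.176
gripper_force: 59.4
```

Request:
apply_moves(
  plan=[
    [0,0,0.003,0,0,0,1],
    [0,0,0.003,0,0,0,1],
    [0,0,0.003,0,0,0,1],
    [0,0,0.001,0,0,0,1],
    [0,0,0,0,0,0,1],
  ],
)

```text
t: 8.43
tcp_pos: [0.5258, 0.1975, 0.0962]
tool_rot: [1.0, -0.0, -0.0, 0.0]
force: [0.1, 0.2, -0.7]
finger_gap: 0.171
gripper_force: 59.4
```

Request:
apply_moves(
  plan=[
    [0,0,0.001,0,0,0,1],
    [0,0,0,0,0,0,1],
  ],
)

```text
t: 8.68
tcp_pos: [0.5259, 0.1976, 0.0953]
tool_rot: [1.0, -0.0, 0.0, -0.0]
force: [0.3, -0.3, -1.5]
finger_gap: 0.176
gripper_force: 59.4
```

Request:
apply_moves(
  plan=[
    [0,0,0.0007,0,0,0,1],
    [0,0,0,0,0,0,1],
  ],
)

```text
t: 8.93
tcp_pos: [0.526, 0.1976, 0.0949]
tool_rot: [1.0, -0.0, 0.0, -0.0]
force: [0.3, -0.2, 0.7]
finger_gap: 0.174
gripper_force: 59.8
```

Request:
apply_moves(
  plan=[
    [0,0,0.0007,0,0,0,1],
    [0,0,0,0,0,0,1],
  ],
)

```text
t: 9.18
tcp_pos: [0.526, 0.1976, 0.0947]
tool_rot: [1.0, -0.0, 0.0, -0.0]
force: [-1.9, -0.9, 5.4]
finger_gap: 0.172
gripper_force: 60.5
```

The collar has seated at the expected height, with upward force building at TCP z 0.0947. I'll release and rise.

Request:
apply_moves(
  plan=[
    [0,0,0.0005,0,0,0,1],
    [0,0,0,0,0,0,-0.18],
    [0,0,0,0,0,0,-0.18],
    [0,0,0,0,0,0,-0.18],
    [0,0,0,0,0,0,-0.18],
    [0,0,-0.03,0,0,0,-0.18],
    [0,0,-0.04,0,0,0,-0.18],
    [0,0,0,0,0,0,-0.18],
  ],
)

```text
t: 10.18
tcp_pos: [0.5282, 0.198, 0.1663]
tool_rot: [1.0, -0.0, 0.004, -0.001]
force: [-0.0, 0.5, -0.4]
finger_gap: 0.589
gripper_force: 0.0
```

```bash
python3 - <<'E'
from h import *
s=snap("side")
cv2.imwrite("pics/c3.png",cv2.resize(s[120:220,230:340],None,fx=6,fy=6,interpolation=cv2.INTER_CUBIC))
print(sense()["tcp_pos"])
h=[.5265,.197,0]
for n,x in(("bar",[.5265+.042,.197,.087]),("coll",[.5265,.197,.08]),("gripc",[.5265,.197,.105]),("end",[.5485,.197,.08])): print(n,(proj("side",x)-[230,120]+.4)*6)
E
```

```text
[0.52678844 0.1977386  0.16469355]
bar [398.45855594 290.74474815]
coll [288.03528259 327.43563713]
gripc [287.71013927 266.82313762]
end [345.99963547 316.84831895]
```

View pics/c3.png

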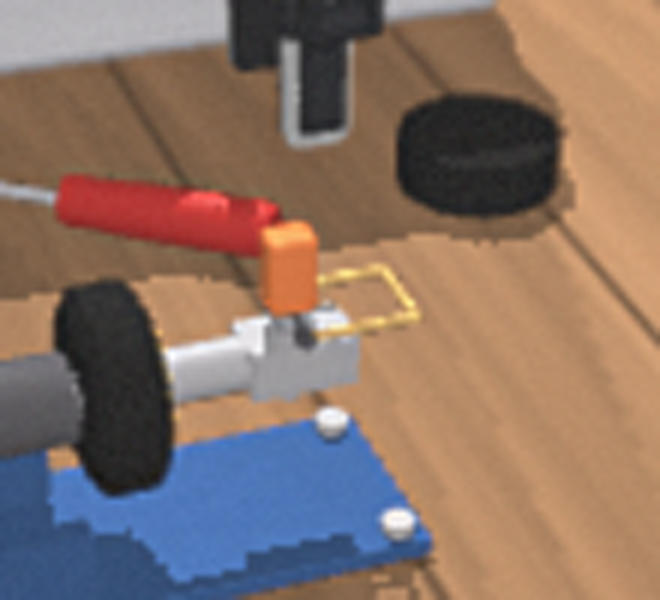

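The collar sits on the axle top. The loop is level and open past the free end, with its crossbar middle at crop (400,291), where predicted. Next I'll press the crossbar down with shut fingers.

Request:
apply_moves(
  plan=[
    [0.02,0,0,0,0,0,1],
    [0.022,0.0005,0,0,0,0,1],
    [0,0,0,0,0,0,1],
    [0,0,0,0,0,0,1],
    [0,0,0,0,0,0,1],
    [0,0,0.03,0,0,0,1],
    [0,0,0.03,0,0,0,1],
    [0,0,0,0,0,0,1],
  ],
  force=30,
)

```text
t: 11.22
tcp_pos: [0.5653, 0.1968, 0.1014]
tool_rot: [1.0, 0.0, -0.003, 0.0]
force: [-0.6, 0.7, -0.6]
finger_gap: -0.001
gripper_force: 0.0
```

Request:
apply_moves(
  plan=[
    [0,0,0.005,0,0,0,1],
    [0,0,0.004,0,0,0,1],
    [0,0,0.004,0,0,0,1],
    [0,0,0.004,0,0,0,1],
    [0,0,0,0,0,0,1],
  ],
)

```text
t: 11.85
tcp_pos: [0.5684, 0.1971, 0.0866]
tool_rot: [1.0, -0.0, 0.0, -0.0]
force: [0.5, 0.1, 1.1]
finger_gap: -0.001
gripper_force: 0.8
```

Request:
apply_moves(
  plan=[
    [0,0,0.004,0,0,0,1],
    [0,0,0.004,0,0,0,1],
    [0,0,0,0,0,0,1],
  ],
)

```text
t: 12.22
tcp_pos: [0.568, 0.197, 0.0781]
tool_rot: [1.0, -0.0, 0.0, -0.0]
force: [1.9, 0.9, 2.8]
finger_gap: -0.001
gripper_force: 1.2
```

Request:
apply_moves(
  plan=[
    [0,0,0.004,0,0,0,1],
    [0,0,0.004,0,0,0,1],
    [0,0,0.004,0,0,0,1],
    [0,0,0,0,0,0,1],
  ],
)

```text
t: 12.72
tcp_pos: [0.567, 0.197, 0.0656]
tool_rot: [1.0, -0.0, -0.001, 0.0]
force: [-0.6, -0.4, 1.7]
finger_gap: 0.005
gripper_force: 0.8
```

Request:
apply_moves(
  plan=[
    [0,0,0.003,0,0,0,1],
    [0,0,0.003,0,0,0,1],
    [0,0,0,0,0,0,1],
  ],
)

```text
t: 13.1
tcp_pos: [0.5681, 0.197, 0.06]
tool_rot: [1.0, -0.0, 0.0, 0.0]
force: [-0.3, -0.6, -0.6]
finger_gap: -0.0
gripper_force: 0.0
```

```bash
python3 - <<'E'
from h import *
s=snap("side")
cv2.imwrite("pics/c4.png",cv2.resize(s[120:220,230:340],None,fx=6,fy=6,interpolation=cv2.INTER_CUBIC))
print(sense()["tcp_pos"],sense()["force"])
E
```

```text
[0.56812295 0.1970012  0.06018276] [0.45795563 1.09664268 0.16671121]
```

View pics/c4.png

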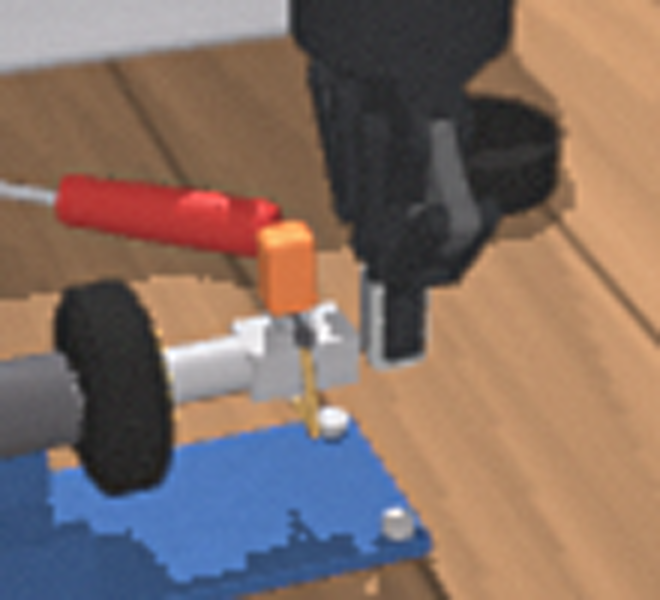

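The loop hangs down round the axle, from crop (305,335) to (315,435), and the collar is still seated. I'll withdraw straight up and check once more.

Request:
apply_moves(
  plan=[
    [0,0,-0.02,0,0,0,1],
    [0,0,-0.04,0,0,0,1],
    [0,0,-0.05,0,0,0,1],
    [0.03,-0.02,-0.05,0,0,0,1],
    [0.03,-0.05,0,0,0,0,1],
    [0,-0.05,0,0,0,0,1],
    [0,0,0,0,0,0,1],
    [0,0,0,0,0,0,1],
  ],
)

```text
t: 14.15
tcp_pos: [0.6275, 0.3167, 0.2199]
tool_rot: [1.0, 0.0, -0.0, 0.001]
force: [0.2, 0.2, -0.2]
finger_gap: -0.001
gripper_force: 0.0
```

```bash
python3 - <<'E'
from h import *
s=snap("side");t=snap("top")
cr=lambda im,x,y:cv2.resize(im[y:y+80,x:x+80],None,fx=5,fy=5,interpolation=cv2.INTER_CUBIC)
cv2.imwrite("pics/c5.png",np.hstack([cr(s,245,130),cr(s,345,265)]))
print(sense()["tcp_pos"],sense()["force"])
E
```

```text
[0.62779174 0.31579952 0.22021889] [-0.082758   -0.02367364 -0.25946046]
```

View pics/c5.png

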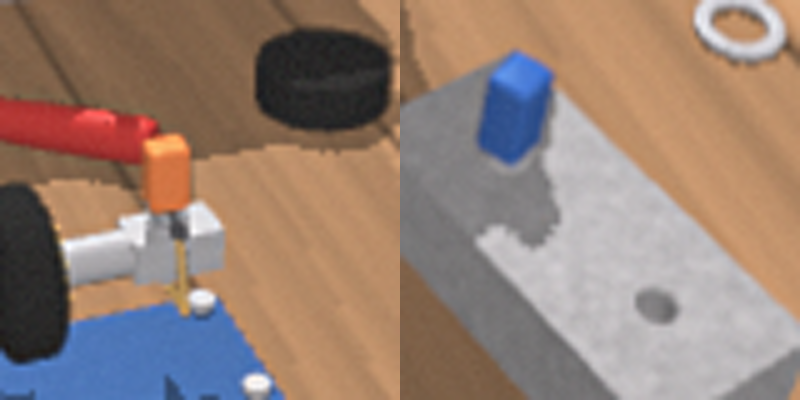

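The pin is home, standing upright at crop (167,180). The loop is shut and hangs to (183,310), and the spare is still in the block at (515,110). The robot is clear, so I'll hand the job in.

```bash
python3 -c "
from station import *
print(sign_off())"
```

```text
the job is handed in; nothing more can be done
None
```

The hitch pin is fully home in the axle's cross hole with its loop snapped shut round the axle, the spare pin is still standing in the block, and I handed the job in at about 14 s (limit 67 s).

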